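# Put the filter funnel's station on vacuum

### The arm

A 7-joint arm with a two-finger parallel gripper is mounted at the origin on the work surface. World frame = base frame: x ahead of the robot, y to its left, z up, the work surface at z = 0. Lengths are in m, angles in rad, forces in N, time in s.
With the tool pointing down it reaches from about 0.4 to 0.925 m from the base axis. Payload 4.1 kg.
Tool frame: the origin (TCP) lies midway between the tips of the shut fingers; the grasp point (between the pads) lies 19 mm behind it; z points along the fingers, y is the line along which they close (so a half turn about z gives the same grasp; the last joint's range is limited). The gripper opens to 85 mm and grips with 20 to 120 N. Pads are 22 mm wide; open, the fingers measure 114 mm over their backs; the gripper's body (76 mm by 85 mm) begins 54 mm behind the grasp point. The pads swing forward as they close: fully open they stand 13 mm farther back than shut.
Start: joints at [1.05, 0.398, 0.045, 1.537, -0.019, 1.207, -0.051], TCP at [0.266, -0.593, 0.231] pointing down, gripper open.
Joint ranges: [-2.82, 2.82], [-0.49, 2.23], [-1.37, 1.46], [0, 2.46], [-1.36, 4.5], [0.23, 2], [-2.94, 2.94]. Speed limits (rad/s): [2.57, 2.57, 3.14, 3.14, 3.14, 3.14, 3.14].

### API

Orientations are given as a unit quaternion [x, y, z, w].
In Python, from cell import robot gives the robot as it stands.
- The arm moves only by the tool servo_tool, never from a script. Its argument "moves" is one flat list of numbers, 7 for each row, row after row: the turn, a rotation vector about the tool's x, y, z in degrees, then the shift along the tool's x, y, z in mm, then the opening, from -1 (shut) to 1 (fully open). In form: [wx, wy, wz, tx, ty, tz, hand, wx, wy, wz, tx, ty, tz, hand, ...]. A call has 1 to 20 rows; each row is the pose to reach, as a shift and turn from the pose commanded when the call began, along the tool's axes at that moment; what a row does not reach only later rows make up. A row lasts 1/8 s, in which the tool goes at most 62.5 mm and 10.7 degrees, less where a joint would pass 70% of its speed; a pose out of reach is approached as far as the arm can. A call with a gripper value outside its range is refused whole. The fingers move at their own pace and stop on an object; the grip force is fixed at half the most. Time passes only in rows, so rows that repeat a pose let the fingers close. It gives the time, the measured TCP pose, the force, the opening and the grip force at its end, in the units of the state.
- robot.get_state(): the state, without advancing time (a new reading comes with each control period).
- robot.capture(name): name is "side" or "top" or "wrist"; returns a dict with "image" (420x560x3 uint8, red, green, blue), "mtx" (3x3 intrinsics, pixels), "cam_to_world" (4x4, takes a point from camera to world coordinates); the wrist camera has in their place "hand_eye" (4x4, takes a point from camera to tool coordinates, whose origin is the TCP and whose axes are the flange's). Camera axes: x right, y down, z forward; pixel columns grow to the right and rows downward; lengths in m; the calibration is good to about 2 mm. A picture is of the moment at which its call begins: read the wrist's pose just before it. There is no depth.
- robot.close_job(): hands the job in; it is judged then, once.
The state is a dict: "t": time; "joints": joint angles; "qd": joint speeds; "tau": joint torques, N m; "tool_pos": TCP position; "orientation": TCP orientation; "force": force on the tool from outside, world axes, zero at the start; "ft_torque": the same for the moment, N m; "opening": finger opening in m; "grip_force": force on a finger pad.
Only numpy, scipy, OpenCV 4.12 (cv2) and the standard library are available. Lean on these libraries where they do the work, as an engineer would, in place of code of your own. Each camera call takes 0.05 s, during which the arm holds its last target. There are 200 camera calls.

### The job

On the three-station vacuum filtration manifold, the toggle lever of one station that has no funnel has been left open (leaning towards its own funnel seat). First push that lever over until it snaps shut, leaning away from its seat; then push over the lever of the station where the white filter funnel stands, so that it snaps open, leaning towards the funnel. Leave the third station's lever shut, and leave the funnel, the beaker, the bottle and the jar standing where they are: nothing is to be picked up or shifted.

Things in the scene. Friction and masses are not known exactly. Their poses are not given: they have to be found in the camera images.
- manifold: flat aluminium base plate 260 x 420 x 12 mm lying on the bench, fixed, with a steel header pipe along its y; the three stations stand on it side by side along its y, about 135 mm apart, in any order. Origin: centre of its underside; its x runs from the funnel seats to the levers, z up
- station1: steel station block 215 (x) x 80 (y) x 50 (z) mm, fixed on the base plate, all three alike. Origin: centre of its underside (12 mm above the bench). Its funnel seat, a black rubber ring of 66 mm outer diameter and 10 mm high on the block's top, is centred at x = -70 mm; its toggle lever's pivot is at x = +65, y = 0, z = 58 mm between two small cheeks that reach 80 mm above the bench, and the lever swings in the block's x-z plane
- station2: a second station block, same as station1, same frame
- station3: a third station block, same as station1, same frame
- seat1 (a point): centre of station1's funnel seat, on the block's top face, 62 mm above the bench
- seat2 (a point): centre of station2's funnel seat, on the block's top face, 62 mm above the bench
- seat3 (a point): centre of station3's funnel seat, on the block's top face, 62 mm above the bench
- lever1_knob (a point): centre of the round black knob (20 mm diameter) at the end of station1's toggle lever, a 10 mm steel rod; 70 mm from the pivot. In either resting position the knob is 40 mm to the one or other side of the pivot (along the block's x) and 127 mm above the bench; 140 mm above it when upright
- lever2_knob (a point): the same for station2's lever
- lever3_knob (a point): the same for station3's lever
- lever1 (a joint): angle of station1's lever: 0 = shut, leaning 35 degrees away from its seat (towards the block's +x); 1.22 = open, leaning 35 degrees towards its seat (-x); upright at 0.61. It is spring-loaded over centre and snaps by itself to the nearer end once past upright; pushing it off its stop takes about 4 N at the knob, less towards upright
- lever2 (a joint): the same for station2's lever
- lever3 (a joint): the same for station3's lever
- funnel: white porcelain filter funnel, cup 92 mm across at the top, 92 mm high over all, with a black rubber stopper foot; it stands loosely in the seat of one station, reaching 154 mm above the bench. Origin: centre of its underside, z up
- beaker: empty glass beaker, 68 mm across, 85 mm high, loose, on the bench beyond one end of the manifold. Origin: centre of its underside
- reagent: dark brown reagent bottle with red cap, 66 mm across, 145 mm high, loose, on the bench beyond the other end of the manifold. Origin: centre of its underside
- jar: white sample jar, 52 mm across, 75 mm high, loose, on the bench behind the manifold on the lever side, about 200 mm from its centre. Origin: centre of its underside
Mind the look-alikes: they are no part of the job. Of the things shaped like the funnel, the white one is meant.

How it is judged:
By the outcome, as a careful person would: the job done as asked, in the order asked, and still so for the second after the job is handed in, with the robot touching nothing.
It also fails if it takes over 45 s, if anything falls off the work surface, if the arm or the gripper's body presses on something with over 40 N, if the wrist force passes 120 N, or if a joint passes its speed limit or range.

## Working session

There is one attempt and no reset: what is moved stays moved. The work goes in short steps, Python scripts to look and compute and a tool call to move; the robot and the scene stay as the last step left them, time stands still between calls to the robot, and variables do not carry over. Pictures are saved under pics/ and viewed, at most 10 in all, crops included, and the job is handed in when it is done.

Besides the shell and the picture viewer there is one more tool, called as name(argument=value, ...), one argument or row to a line, values as JSON. servo_tool: Moves the arm, as the interface text tells. Its arguments: {"type":"object","properties":{"moves":{"type":"array"}},"required":["moves"]}

```bash
mkdir -p pics
python3 - <<'E'
from cell import robot
import cv2,pickle
for n in("top","side"):
    c=robot.capture(n);cv2.imwrite(f"pics/{n}.png",c["image"][:,:,::-1]);pickle.dump(c,open(n+".pkl","wb"))
    print(n,c["mtx"].round(1).tolist(),c["cam_to_world"].round(3).tolist())
s=robot.get_state();print(s["t"],s["tool_pos"],s["orientation"],s["opening"])
E
```

```text
top [[391.2, 0.0, 270.8], [0.0, 391.2, 206.8], [0.0, 0.0, 1.0]] [[0.02, -0.982, 0.185, 0.339], [-1.0, -0.02, 0.004, 0.027], [-0.0, -0.185, -0.983, 1.011], [0.0, 0.0, 0.0, 1.0]]
side [[481.4, 0.0, 282.4], [0.0, 481.4, 209.9], [0.0, 0.0, 1.0]] [[-0.972, -0.182, 0.15, 0.304], [-0.236, 0.77, -0.592, 0.854], [-0.008, -0.611, -0.792, 1.144], [0.0, 0.0, 0.0, 1.0]]
0.1 [ 0.26588427 -0.5924987   0.23037294] [ 9.77830770e-01  2.09394847e-01 -2.43804159e-04 -8.50746529e-04] 0.085421484844027
```

View pics/top.png

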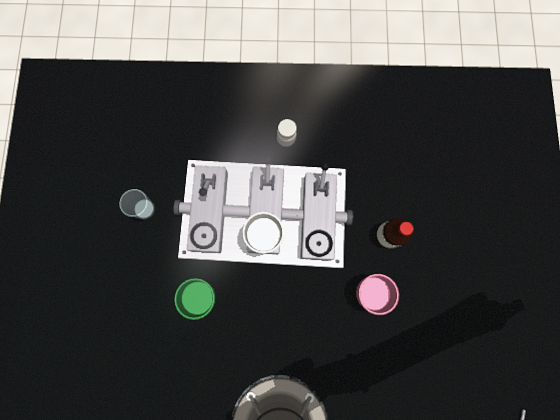

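View pics/side.png

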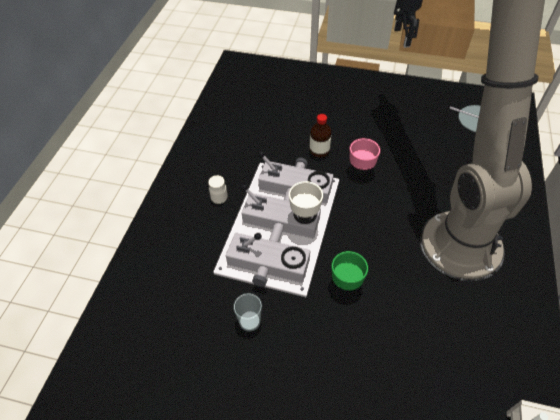

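The top view shows three stations. The left one has no funnel (seat 204,236) and its lever leans towards its seat (knob ~203,192). The middle one holds the white funnel (263,233), and its lever leans away (~267,168). The right one has no funnel (seat 319,243), lever shut (~324,170). The funnel-shaped candidates are white (263,233), green (195,299) and pink (377,295); only the white one stands in a seat and matches. I'll confirm in a crop.

Run:
```python
import cv2
a=cv2.imread("pics/top.png")[150:275,170:360];cv2.imwrite("pics/topc.png",cv2.resize(a,None,fx=4,fy=4,interpolation=cv2.INTER_CUBIC))
a=cv2.imread("pics/side.png")[145:295,200:350];cv2.imwrite("pics/sidec.png",cv2.resize(a,None,fx=4,fy=4,interpolation=cv2.INTER_CUBIC))
```

```text
(no output)
```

View pics/topc.png

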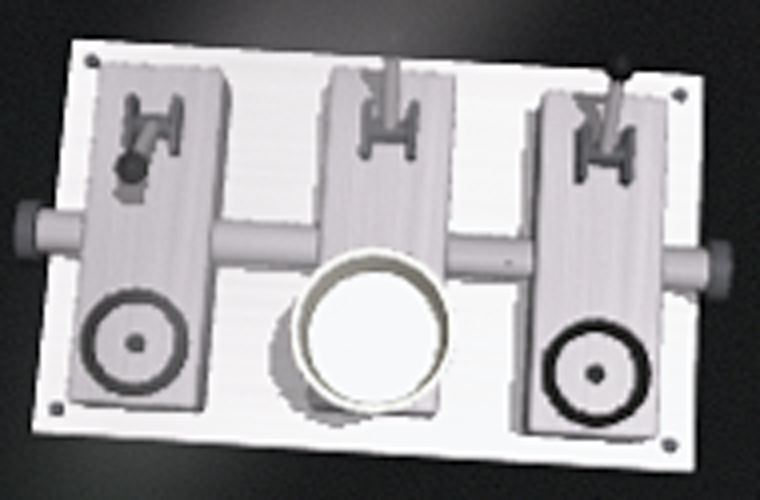

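View pics/sidec.png

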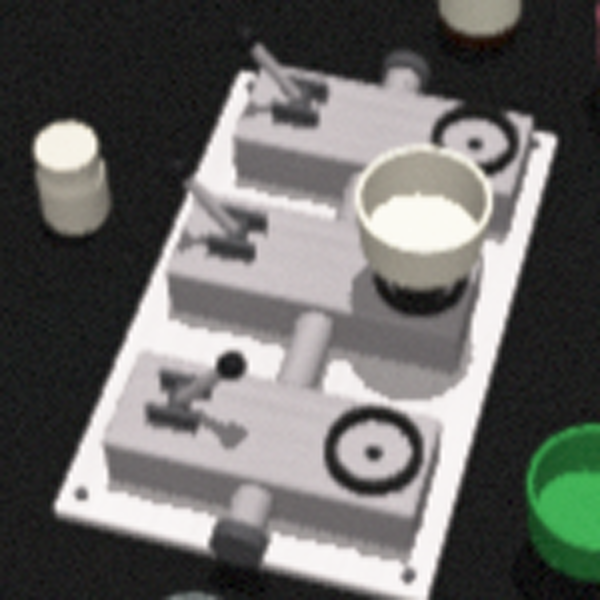

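The crops confirm it: the left station has no funnel and its knob leans to its seat (crop 131,165; side crop 231,364), so that lever is open. The middle station holds the white funnel and its lever is shut. The right one is shut. Next, localising.

```bash
cat > h.py <<'E'
import numpy as np,pickle
def ray(cam,u,v,z):
    c=pickle.load(open(cam+".pkl","rb"));T=c["cam_to_world"]
    d=T[:3,:3]@np.linalg.inv(c["mtx"])@[u,v,1];o=T[:3,3];return (o+d*(z-o[2])/d[2])
E
python3 - <<'E'
from h import *
T=lambda x,y:("top",170+x/4-.4,150+y/4-.4);S=lambda x,y:("side",200+x/4-.4,145+y/4-.4)
for n,p,z in [("seatL",T(135,342),.072),("seatL",S(373,453),.072),("seatR",T(597,373),.072),("seatR",S(475,143),.072),
 ("knobL",T(131,165),.127),("knobL",S(231,364),.127),("knobR",T(621,66),.127),("knobR",S(247,32),.127),("knobM",S(178,165),.127),("funnel",T(371,331),.154),("funnel",S(424,197),.154),
 ("jar",T((287-170)*4,(128-150)*4),.075),
 ("c1",T(75,40),.012),("c2",T(703,77),.012),("c3",T(694,470),.012),("c4",T(33,432),.012)]:
    print(n,p[0],ray(*p,z).round(4))
s1=ray(*T(135,342),.072);s2=ray(*T(597,373),.072)
from cell import robot
from scipy.spatial.transform import Rotation as R
print(R.from_quat(robot.get_state()["orientation"]).as_matrix().round(3))
E
```

```text
seatL top [0.4434 0.1916 0.072 ]
seatL side [0.4436 0.1992 0.072 ]
seatR top [ 0.4303 -0.0867  0.072 ]
seatR side [ 0.4304 -0.0797  0.072 ]
knobL top [0.5401 0.1896 0.127 ]
knobL side [0.5399 0.1886 0.127 ]
knobR top [ 0.6054 -0.0946  0.127 ]
knobR side [ 0.6076 -0.0996  0.127 ]
knobM side [0.6206 0.0355 0.127 ]
funnel top [0.443  0.0475 0.154 ]
funnel side [0.4446 0.0464 0.154 ]
jar top [ 0.7203 -0.0055  0.075 ]
c1 top [0.6507 0.2525 0.012 ]
c2 top [ 0.6336 -0.1646  0.012 ]
c3 top [ 0.3761 -0.155   0.012 ]
c4 top [0.3915 0.2638 0.012 ]
[[ 0.912  0.41  -0.001]
 [ 0.41  -0.912  0.002]
 [-0.    -0.002 -1.   ]]
```

Manifold yaw is about -2.4°. The open knob L is at (.540,.190) with its pivot at x≈.578, and knob M is at (.620,.038) with its pivot at x≈.579. I'll push with shut fingers, tip z≈0.108, tool x aligned with the manifold x. Travel high first.

servo_tool(
  moves=[0,0,26.6,393,-254,-20,-1,0,0,26.6,393,-254,-20,-1,0,0,26.6,393,-254,-20,-1,0,0,26.6,393,-254,-20,-1,0,0,26.6,393,-254,-20,-1,0,0,26.6,393,-254,-20,-1,0,0,26.6,393,-254,-20,-1,0,0,26.6,393,-254,-20,-1,0,0,26.6,525,-619,-20,-1,0,0,26.6,525,-619,-20,-1,0,0,26.6,525,-619,-20,-1,0,0,26.6,525,-619,-20,-1,0,0,26.6,525,-619,-20,-1,0,0,26.6,525,-619,-20,-1,0,0,26.6,525,-619,-20,-1,0,0,26.6,525,-619,-20,-1,0,0,26.6,525,-619,-20,-1],
)

```text
t: 2.22
tool_pos: [0.4921, 0.1842, 0.2509]
orientation: [1.0, -0.023, -0.0, 0.001]
force: [-0.3, -0.8, -0.6]
opening: -0.0001
grip_force: 0.0
```

Run:
```python
from cell import robot
from scipy.spatial.transform import Rotation as R
s=robot.get_state();print(s["t"],s["tool_pos"],s["joints"].round(2),s["qd"].round(2),s["opening"],s["force"])
print(R.from_quat(s["orientation"]).as_matrix().round(3))
```

```text
2.225 [0.49212809 0.1841611  0.2508868 ] [-0.08  0.18 -0.41  1.8   0.08  1.18 -2.13] [ 0.01 -0.    0.   -0.   -0.   -0.   -0.  ] -6.229336350666176e-05 [-0.26399268 -0.80933521 -0.63130893]
[[ 0.999 -0.046 -0.   ]
 [-0.046 -0.999 -0.002]
 [-0.     0.002 -1.   ]]
```

servo_tool(
  moves=[0,0,0,0,-8,50,-1,0,0,0,0,-8,100,-1,0,0,0,0,-8,142,-1,0,0,0,0,-8,142,-1,0,0,0,20,-8,142,-1,0,0,0,32,-8,142,-1,0,0,0,44,-8,142,-1,0,0,0,56,-8,142,-1,0,0,0,68,-8,142,-1,0,0,0,80,-8,142,-1,0,0,0,88,-8,142,-1,0,0,0,88,-8,142,-1,0,0,0,70,-8,142,-1,0,0,0,70,-8,142,-1],
)

```text
t: 3.98
tool_pos: [0.5606, 0.192, 0.1091]
orientation: [1.0, -0.02, -0.001, 0.0]
force: [0.1, -0.7, 0.9]
opening: -0.0
grip_force: 0.0
```

Run:
```python
from cell import robot
import cv2
c=robot.capture("side");a=c["image"][145:295,200:350,::-1]
cv2.imwrite("pics/s2.png",cv2.resize(a,None,fx=4,fy=4,interpolation=cv2.INTER_CUBIC))
```

```text
(no output)
```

View pics/s2.png

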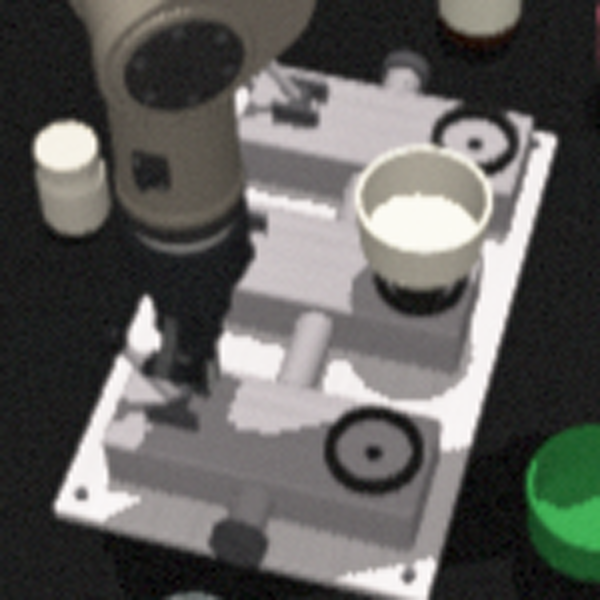

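The lever on the left now leans away from its seat (rod from crop 180,400 to 125,355), so it is shut. On to the middle lever, from the +x side.

servo_tool(
  moves=[0,0,0,0,0,-60,-1,0,0,0,0,0,-120,-1,0,0,0,36,50,-130,-1,0,0,0,72,100,-130,-1,0,0,0,107,151,-130,-1,0,0,0,107,151,-130,-1,0,0,0,107,151,-130,-1,0,0,0,107,151,-80,-1,0,0,0,107,151,-30,-1,0,0,0,107,151,0,-1,0,0,0,107,151,0,-1],
)

```text
t: 5.4
tool_pos: [0.6599, 0.0383, 0.1068]
orientation: [1.0, -0.02, -0.003, -0.0]
force: [-0.8, 0.6, 0.6]
opening: 0.0004
grip_force: 0.0
```

servo_tool(
  moves=[0,0,0,-16,0,0,-1,0,0,0,-28,0,0,-1,0,0,0,-40,0,0,-1,0,0,0,-52,0,0,-1,0,0,0,-64,0,0,-1,0,0,0,-74,0,0,-1,0,0,0,-80,0,0,-1,0,0,0,-80,0,0,-1,0,0,0,-60,0,0,-1,0,0,0,-60,0,-60,-1,0,0,0,-60,0,-120,-1,0,0,0,-60,80,-180,-1,0,0,0,-60,140,-200,-1,0,0,0,-60,200,-200,-1,0,0,0,-60,260,-200,-1,0,0,0,-60,320,-200,-1,0,0,0,-60,320,-200,-1,0,0,0,-60,320,-200,-1],
)

```text
t: 7.65
tool_pos: [0.5879, -0.2844, 0.3085]
orientation: [1.0, -0.024, -0.001, 0.0]
force: [0.6, 1.9, -0.0]
opening: 0.0001
grip_force: 0.0
```

Run:
```python
from cell import robot
import cv2,numpy as np
f=lambda n,r,c:cv2.resize(robot.capture(n)["image"][r:r+150,c:c+200,::-1],None,fx=2,fy=2,interpolation=cv2.INTER_CUBIC)
a=np.hstack([f("side",140,190),f("top",130,165)])
cv2.imwrite("pics/s3.png",a);print(a.shape,robot.get_state()["force"])
```

```text
(300, 800, 3) [-0.07658312  0.61904571  0.39962869]
```

View pics/s3.png

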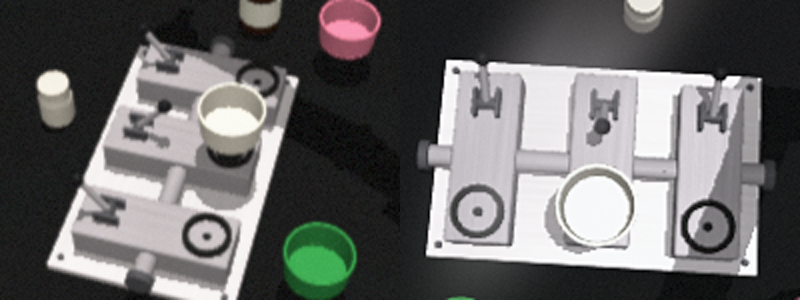

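The left lever is shut (knob at 482,60 in the top half of the picture), the middle one is open towards the white funnel (knob 601,126), and the right one is still shut (720,75). The funnel and jar haven't moved, and the arm is clear.

```bash
python3 -c "
from cell import robot
print(robot.close_job())"
```

```text
the job is handed in; nothing more can be done
None
```

The job is handed in: the left lever was snapped shut first, then the white funnel's lever was snapped open; the third lever stayed shut, and the last pictures show the funnel and jar unmoved (the beaker and most of the bottle were outside that view, but the arm never went near them at their height).

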